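# Hold a marking jig's sprung fence square at the index

## Task

Set up the marking jig: take the loose aluminium corner square, lay it flat on the jig plate and press its right-angled corner into the corner between the fixed rail and the swivelling cross fence, so that its two outer faces bear flat on both. Push the sprung fence back with it along the rail until the fence's pointer stands at the red index, and finish while still holding the square pressed there in the gripper (do not let go: the clamp knob is tightened meanwhile). Leave the index and the other things on the bench where they are.

Things in the scene. Friction and masses are not known exactly. Their poses are not given: they have to be found in the camera images.
- jig: marking jig, fixed on the bench: dark steel plate 300 x 220 x 12 mm. Origin: middle of its underside; x along the rail (away from the robot, turned up to 0.2 rad), y to its left, z up. Rail along its right edge, cross fence standing across the plate, spring bracket at the far end (x above 95 mm)
- rail: the jig's fixed steel rail, 290 x 18 x 26 mm, white scale on its top; origin and axes are those of the jig. Its working face looks to jig +y and lies at jig y = -85 mm, from x = -145 to +145 mm; its top is 38 mm above the bench. Friction on the sprung fence and the plate takes up to 5 N of a sideways push: 10 to 20 N seats the square on the rail
- fence: the cross fence: plain steel bar 116 x 14 x 24 mm that slides along jig x and swivels; its top is 37 mm above the bench. Origin on the plate under its swivel pin, at jig y = -20 mm. y runs along the bar; its working face looks to -x and lies at x = -7 mm. The black clamp knob 30 mm behind it tops out at 50 mm
- fence_slide (a joint): how far the sprung fence has been pushed along jig +x, m: 0 at its stop, where it starts, to 0.085. When the fence is square its working face lies at jig x = -25 mm + this value. Springs push back with about 3 N at 0 and 6.6 N at 0.066, so it returns if let go
- fence_swivel (a joint): swivel of the fence about an upright pin at the middle of its length, rad, counter-clockwise from above, limits +-0.2; 0 = square to the rail. It turns easily and starts askew; a flat face pushed on it lines it up
- index_slide (a joint): place of the red index along the rail, m, on the same scale as fence_slide: the pointer stands at the middle of the index when both are equal. Between 0.028 and 0.066; not to be moved
- pointer_tip (a point): tip of the black pointer on the fence carriage's arm, over the white scale on the rail's top; it moves with fence_slide
- index_mark (a point): middle of the 8 mm wide red index tab on top of the rail; the pointer is to reach the same jig x as this point
- monitor: flat monitor standing at the bench's left edge, screen to the right; 625 mm wide, up to 520 mm high; origin in the middle of its foot. Only in the way: leave it alone
- square_center (a point): loose aluminium corner square, 130 x 130 x 30 mm, about 0.36 kg, lying flat: two legs 15 mm wide and a diagonal bar 14 mm wide that joins their ends. This point is the middle of the bar and of the 130 mm outline, 15 mm above the underside. The bar runs along (1, 1) in the square's x, y: grip across it, along (1, -1). Starts within 0.4 rad of the robot's axes
- square_corner (a point): the square's outer right-angled corner, at (+65, -65) mm from square_center in the square's axes, half-way up (the tip itself is notched 9 mm). The outer face of the leg along x lies at y = -65 mm and goes on the rail; that of the leg along y lies at x = +65 mm and goes on the fence. The pocket between bar and inner corner ends 70 mm from the bar's middle: open the fingers 60 mm or less there
- parts_tray: blue tray of bolts, 85 x 126 x 32 mm, origin in the middle of its underside; leave it alone
- focus_block: aluminium step gauge, 24 x 56 x 48 mm, origin in the middle of its underside; leave it alone
- loupe: black eye loupe, 37 mm wide, 32 mm high, origin in the middle of its underside; leave it alone
- gear: steel gear, 51 mm wide, 20 mm high, origin in the middle of its underside; leave it alone
- bushing_brass: brass bushing, 33 mm wide, 30 mm high, origin in the middle of its underside; leave it alone
- ipa_bottle: small bottle, 46 mm wide, 153 mm high, origin in the middle of its underside; leave it alone

How it is judged:
By the outcome, as a careful person would: the job done as asked, in the order asked, and still so for the second after the job is handed in, while the arm keeps its last pose, push and grip.
It also fails if it takes over 45 s, if anything falls off the work surface, if the arm or the gripper's body presses on something with over 40 N, if the wrist force passes 120 N, or if a joint passes its speed limit or range.

## Robot

A 6-joint arm with a two-finger parallel gripper is mounted at the origin on the work surface; the furniture and walls round the work are solid. World frame = base frame: x ahead of the robot, y to its left, z up, the work surface at z = 0. Lengths are in mm, angles in degrees, forces in N, time in s.
With the tool pointing down it reaches from about 350 to 850 mm from the base axis. Payload 8.1 kg.
Tool frame: the origin (TCP) lies at the very end of the fingers, on their centre line; the grasp point (between the pads) lies 19 mm behind it (tcp_to_grasp is the distance from the TCP to the grasp point, in mm); z points along the fingers, x is the direction in which the jaws open and shut, and the axes are right-handed (so a half turn about z gives the same grasp; the last joint's range is limited). The gripper opens to 85 mm and grips with 20 to 120 N. Pads are 22 mm wide; open, the fingers measure 114 mm over their backs; the gripper's body (76 mm by 85 mm) begins 54 mm behind the grasp point. The pads swing forward as they close: fully open they stand 13 mm farther back than shut.
Start: joints at [69.248, 7.471, 85.268, -0, 87.261, -4.893], TCP at [163.945, 577.172, 231.292] pointing down, gripper open.
Joint ranges: [-169.43, 169.43], [-51.17, 129.36], [1.28, 143.12], [-76.62, 256.62], [0, 156.53], [-152.29, 152.29]. Speed limits (degrees/s): [136.94, 136.94, 159.86, 180, 180, 180].

## Interface

Orientations are given as [roll, pitch, yaw] about the fixed x, y, z axes, in that order (R = Rz(yaw) Ry(pitch) Rx(roll)).
In Python, from bench import * gives the robot as it stands. The module is installed in compiled form; this text tells all that it offers.
- The arm moves only by the tool apply_moves, never from a script. Its argument "targets" is text: rows parted by semicolons, each of 7 numbers parted by spaces: the turn, a rotation vector about the tool's x, y, z in rad, then the shift along the tool's x, y, z in cm, then the finger opening in cm, from 0 to 8.54. A call has exactly 5 rows; each row is the pose to reach, as a shift and turn from the pose commanded when the call began, along the tool's axes at that moment; what a row does not reach only later rows make up. A row lasts 1/10 s, in which the tool goes at most 50 mm and 8.59 degrees, less where a joint would pass 70% of its speed; a pose out of reach is approached as far as the arm can. A call with a gripper value outside its range is refused whole. The fingers move at their own pace and stop on an object; "force" is the grip in N (left out, the last holds). Time passes only in rows, so rows that repeat a pose let the fingers close, or fill a call up. It gives the time, the measured TCP pose, the force and the opening at its end, in the units of the state.
- sense(): the state, without advancing time (a new reading comes with each control period).
- snapshot(name): name is "scene" or "top" or "wrist"; returns the picture (420x560x3 uint8, red, green, blue); there is no depth.
- camera_model(name): a dict with "fx", "fy", "cx", "cy" (pixels), "k1" (the pictures are not rectified: a ray, as slopes to the right and down, at radius r is drawn at 1 + k1 r^2 times it, then the intrinsics apply), "position" and "attitude" of the camera in the world; the wrist camera has in their place "T_tool_cam" (4x4, takes a point from camera to tool coordinates, whose origin is the TCP and whose axes are the tool frame's). Camera axes: x right, y up, looking along -z (the intrinsics and any distortion apply to the point x, -y, -z); pixel columns grow to the right and rows downward; lengths in mm; the calibration is good to about 2 mm. A picture is of the moment at which its call begins: read the wrist's pose just before it. camera_model takes no time and is no camera call.
- hand_in(): hands the job in, once; it reports no verdict.
Trained networks look in the newest picture that a camera, given by its name, has taken for a name from the list of things; names that differ only in an ending like _2 or _b are one class to them, and where a whole thing is asked for, a point or a joint stands for the part that bears it (a point fixed in the world has none). Each returns a list of dicts, best first, with "confidence" (0 to 1); they miss things now and then, are a little off and sometimes report something else, mostly with a low value. They report only what shows in the picture. A call takes as long as a camera call.
- recognise(camera, query): "at" ([row, column] in pixels, amid what is visible of it).
- place_of(camera, query): "at" ([row, column] in pixels: a listed point, or the origin of a listed thing).
The state is a dict: "time": time; "joint_pos": joint angles; "qd": joint speeds; "joint_efforts": joint torques, N m; "tool_pos": TCP position; "tcp_rot": TCP orientation; "ft_force": force on the tool from outside, world axes, zero at the start; "wrist_torque": the same for the moment, N m; "finger_gap": finger opening in mm.
Only numpy, scipy, OpenCV 4.12 (cv2) and the standard library are available. Lean on these libraries where they do the work, as an engineer would, in place of code of your own. Each camera call takes 0.05 s, during which the arm holds its last target. There are 200 camera calls.

## Working session

There is one attempt and no reset: what is moved stays moved. The work goes in short steps, Python scripts to look and compute and a tool call to move; the robot and the scene stay as the last step left them, time stands still between calls to the robot, and variables do not carry over. Pictures are saved under pics/ and viewed, about 8 in all and at most 12, crops included, and the job is handed in when it is done.

Besides the shell and the picture viewer there is one more tool, called after "Emit:" as name(argument=value, ...) on one line, values as JSON. apply_moves: Moves the arm, as the interface text tells. Its arguments: {"type":"object","properties":{"targets":{"type":"string"},"force":{"type":"number"}},"required":["targets"]}

```bash
mkdir -p pics; cat > h.py <<'E'
from bench import *
import numpy as np, cv2
from scipy.spatial.transform import Rotation as R
def Rm(rpy): return R.from_euler('xyz',rpy,degrees=True).as_matrix()
def cam(name):
    c=camera_model(name)
    if 'T_tool_cam' in c:
        s=sense(); T=np.eye(4); T[:3,:3]=Rm(s['tcp_rot']); T[:3,3]=s['tool_pos']
        M=T@np.array(c['T_tool_cam']); return c,M[:3,:3],M[:3,3]
    a=np.array(c['attitude'],float)
    A=a if a.shape==(3,3) else (Rm(a) if a.size==3 else None)
    return c,A,np.array(c['position'],float)
def pix2z(C,at,z):
    c,A,p=C; v,u=at
    K=np.array([[c['fx'],0,c['cx']],[0,c['fy'],c['cy']],[0,0,1.]])
    d=np.array([(u-c['cx'])/c['fx'],(v-c['cy'])/c['fy']]); x=d.copy()
    for _ in range(30): x=d/(1+c['k1']*(x@x))
    r=A@np.array([x[0],-x[1],-1]); return p+r*(z-p[2])/r[2]
def w2pix(C,P):
    c,A,p=C; q=A.T@(np.array(P,float)-p); x=np.array([q[0],-q[1]])/-q[2]
    x=x*(1+c['k1']*(x@x)); return np.array([c['fy']*x[1]+c['cy'],c['fx']*x[0]+c['cx']])
def toolcm(P):
    s=sense(); return Rm(s['tcp_rot']).T@(np.array(P)-s['tool_pos'])/10
E
cat > a.py <<'E'
from h import *
print(sense()); print({k:camera_model(k) for k in('scene','top','wrist')})
Z=dict(jig=0,rail=0,fence=12,pointer_tip=38,index_mark=40,square_center=15,square_corner=15,monitor=0,parts_tray=0,focus_block=0,loupe=0,gear=0,bushing_brass=0,ipa_bottle=0)
for n in('top','scene'):
    C=cam(n); im=snapshot(n); cv2.imwrite(f'pics/{n}0.png',im[:,:,::-1])
    for k,z in Z.items():
        if n=='scene' and k in('monitor','loupe','gear','bushing_brass','ipa_bottle','focus_block','parts_tray'): continue
        r=place_of(n,k)
        for q in r[:2]: print(n,k,np.round(q['at'],1),round(q['confidence'],2),np.round(pix2z(C,q['at'],z),1))
E
python3 a.py; python3 -c "
import cv2,numpy as np
a=cv2.imread('pics/top0.png');cv2.imwrite('pics/t.png',cv2.resize(a,(800,600)))"
```

```text
{'time': 0.0, 'joint_pos': array([ 6.92461396e+01,  7.51320923e+00,  8.53299392e+01, -2.58176879e-04,
        8.72606761e+01, -4.89368106e+00]), 'qd': array([ 0.04058049,  0.00944435,  0.03318438, -0.02332895,  0.03678579,
        0.03157699]), 'joint_efforts': array([-2.71049117e-03, -5.69351470e+01, -5.00574195e+01, -1.54525992e-04,
        1.36931345e-02, -9.42724751e-05]), 'tool_pos': array([163.76669765, 576.65054955, 230.25789309]), 'tcp_rot': array([-1.79991400e+02,  1.03468064e-01,  7.41398410e+01]), 'ft_force': array([-0.15682563, -0.35411298,  0.07132828]), 'wrist_torque': array([ 0.01950226, -0.00206127,  0.01420212]), 'finger_gap': 85.30164978883045}
{'scene': {'fx': 517.5567355692655, 'fy': 517.5567355692655, 'cx': 274.30833059889994, 'cy': 212.72011235770754, 'k1': -0.19137443993680095, 'position': array([ 1259.87472246, -1059.78925084,  1554.27476713]), 'attitude': array([39.81443561,  1.02129407, 36.66475971])}, 'top': {'fx': 408.9048650627325, 'fy': 408.9048650627325, 'cx': 270.39936690275795, 'cy': 203.96664532709553, 'k1': 0.00018213919116995413, 'position': array(
[... 1338 characters left out ...]
.9 149.9   0. ]
top gear [211.  421.3] 0.65 [ 468.7 -523.1    0. ]
top bushing_brass [231.1 418.4] 0.48 [ 407.2 -509.2    0. ]
top ipa_bottle [167.4 416.3] 0.55 [ 606.3 -518.8    0. ]
scene jig [266.5 246.5] 0.73 [ 533.4 -298.5    0. ]
scene fence [265.1 243. ] 0.6 [ 525.  -307.1   12. ]
scene pointer_tip [276.2 230.9] 0.79 [ 532.5 -381.    38. ]
scene pointer_tip [210.8 293.5] 0.61 [537.1 -11.3  38. ]
scene index_mark [288.2 244.5] 0.58 [ 602.2 -392.    40. ]
scene index_mark [182.1 295.8] 0.45 [458.8 115.3  40. ]
scene square_center [283.  233.1] 0.69 [ 545.8 -388.    15. ]
scene square_center [209.9 293.6] 0.64 [523.9   8.6  15. ]
scene square_corner [226.9 303.5] 0.76 [602.9 -38.1  15. ]
```

View pics/t.png

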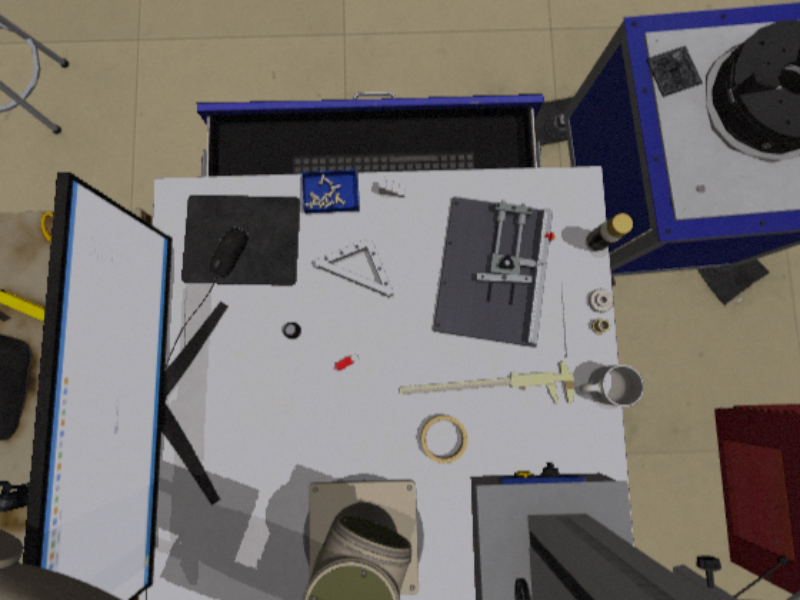

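View pics/scene0.png

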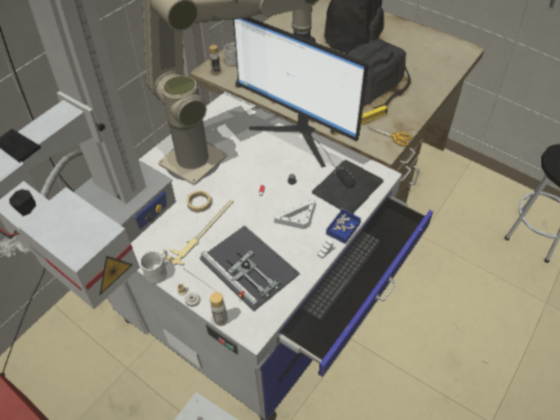

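The top view (800x600) shows the square at about (353,270), with its right-angled corner at (368,240). The jig is at (495,270) and the red index at (550,237). The gripper starts beyond the monitor, so I lift straight up over it first.

Emit:
apply_moves(targets="0 0 0 0 0 -5 5.5; 0 0 0 0 0 -10 5.5; 0 0 0 0 0 -15 5.5; 0 0 0 0 0 -20 5.5; 0 0 0 0 0 -25 5.5")

```text
time: 1.65
tool_pos: [163.8, 576.7, 483.6]
tcp_rot: [180.0, -0.0, 74.1]
ft_force: [0.0, 0.1, 0.3]
finger_gap: 55.0
```

```bash
python3 - <<'E'
from h import *
s=sense();print(s['joint_pos'],s['tool_pos'],s['tcp_rot'])
E
python3 -c "
import cv2
from h import *
cv2.imwrite('pics/s1.png',snapshot('scene')[:,:,::-1])"
```

```text
[ 6.92482910e+01  1.02976747e+01  5.58869735e+01 -3.76397659e-04
  1.13779175e+02 -4.89422865e+00] [163.7809773  576.74997473 483.55749194] [ 1.79996570e+02 -3.60158433e-02  7.41423688e+01]
```

View pics/s1.png

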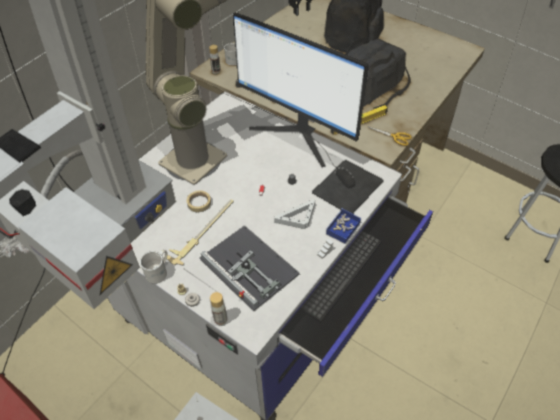

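The scene view is unchanged: the monitor spans (235,20) to (365,130), and the tool is still out of sight beyond it. I keep lifting.

Emit:
apply_moves(targets="0 0 0 0 0 -5 5.5; 0 0 0 0 0 -10 5.5; 0 0 0 0 0 -12 5.5; 0 0 0 0 0 -14 5.5; 0 0 0 0 0 -14 5.5")

```text
time: 2.2
tool_pos: [164.0, 577.2, 624.1]
tcp_rot: [180.0, -0.3, 74.1]
ft_force: [0.0, 0.6, -0.6]
finger_gap: 55.1
```

```bash
python3 - <<'E'
from h import *
s=sense();print(s['joint_pos'],s['tool_pos'],s['tcp_rot'])
print(toolcm([500,30,620]))
E
```

```text
[ 6.92430270e+01  2.40069251e+01  2.28314290e+01 -1.43855322e-03
  1.32859537e+02 -4.89393908e+00] [164.02592421 577.22864988 624.10210512] [179.97318091  -0.30091763  74.13605517]
[-43.45623424  47.27642188   0.20411101]
```

Emit:
apply_moves(targets="0 0 0.14 -3 3.3 0 5.5; 0 0 0.28 -6 6.6 0 5.5; 0 0 0.42 -9 9.9 0 5.5; 0 0 0.56 -12 13.2 0 5.5; 0 0 0.7 -15 16.5 0 5.5")

```text
time: 2.7
tool_pos: [282.2, 386.2, 619.5]
tcp_rot: [180.0, 0.1, 33.7]
ft_force: [1.2, 0.4, 0.4]
finger_gap: 54.8
```

```bash
python3 - <<'E'
from h import *
print(toolcm([500,30,620]))
E
```

```text
[-1.65973495e+00  4.17232987e+01 -3.26866411e-02]
```

Emit:
apply_moves(targets="0 0 0.14 -0.2 4.5 0 5.5; 0 0 0.28 -0.4 9 0 5.5; 0 0 0.42 -0.6 13.5 0 5.5; 0 0 0.56 -0.8 18 0 5.5; 0 0 0.7 -1 22.5 0 5.5")

```text
time: 3.2
tool_pos: [399.8, 194.0, 619.7]
tcp_rot: [180.0, 0.1, -6.4]
ft_force: [0.5, 0.7, -1.3]
finger_gap: 54.9
```

```bash
python3 - <<'E'
from h import *
print(toolcm([500,30,350]),sense()['joint_pos'])
E
```

```text
[11.80688795 15.17562357 26.96283922] [ 1.92723204e+01 -4.39583299e+00  5.56441357e+01  1.23829332e-03
  1.28810981e+02  2.56660506e+01]
```

Emit:
apply_moves(targets="0 0 0.1 2.4 3 2 5.5; 0 0 0.2 4.8 6 5 5.5; 0 0 0.3 7.2 9 8 5.5; 0 0 0.4 9.6 12 11 5.5; 0 0 0.45 12 15 14 5.5")

```text
time: 3.7
tool_pos: [502.7, 32.4, 478.1]
tcp_rot: [180.0, 0.1, -32.1]
ft_force: [1.2, -0.2, 1.0]
finger_gap: 55.5
```

Emit:
apply_moves(targets="0 0 0 0 0 4 5.5; 0 0 0 0 0 8 5.5; 0 0 0 0 0 12 5.5; 0 0 0 0 0 15 5.5; 0 0 0 0 0 15 5.5")

```text
time: 4.2
tool_pos: [499.4, 34.0, 324.0]
tcp_rot: [179.7, 0.5, -31.9]
ft_force: [-0.7, -0.1, 0.2]
finger_gap: 55.1
```

```bash
cat > w.py <<'E'
from h import *
import sys
C=cam('wrist'); im=snapshot('wrist'); cv2.imwrite(f'pics/{sys.argv[1]}.png',im[:,:,::-1])
print(sense()['tool_pos'],sense()['tcp_rot'])
Z=dict(a.split('=') for a in sys.argv[2:])
for k,z in Z.items():
    for q in place_of('wrist',k)[:2]: print(k,np.round(q['at'],1),round(q['confidence'],2),np.round(pix2z(C,q['at'],float(z)),1))
E
python3 w.py w1 square_center=15 square_corner=15
```

```text
[500.67404009  33.94748055 327.76001351] [179.82913328   0.29808651 -31.85886637]
square_center [171.6 304.9] 0.83 [530.7   8.2  15. ]
square_corner [164.3 371.5] 0.89 [617.3 -32.7  15. ]
```

View pics/w1.png

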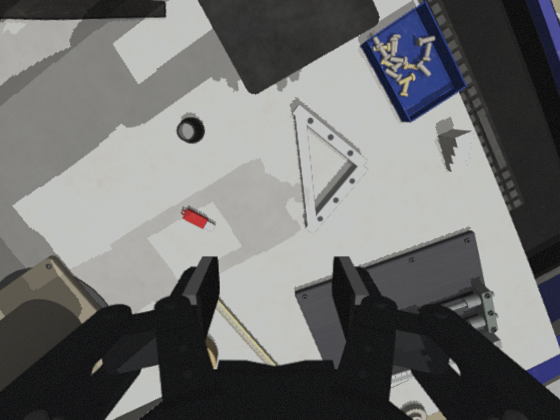

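Wrist view: the square's right-angled corner is at (163,366), the bar ends at about (100,297) and (231,311), and the jig plate is at lower right (row 240+, col 300-500). I get the pose from those points and check it with an overlay crop.

```bash
cat > ov.py <<'E'
from h import *
def outline(c,yaw,z=30):
    c=np.array(c[:2]);a=np.radians(yaw);Rz=np.array([[np.cos(a),-np.sin(a)],[np.sin(a),np.cos(a)]])
    # outer legs: y=-65, x=65 ; bar edges along (1,1)
    P=[[(-65,-65),(65,-65)],[(65,-65),(65,65)],[(-60,-70),(70,60)],[(-70,-60),(60,70)],[(-35,-50),(50,-50)],[(50,-50),(50,35)]]
    return [[np.r_[c+Rz@np.array(p),z] for p in s] for s in P]
def draw(im,C,segs,f,x0,y0,col):
    for s in segs:
        q=[w2pix(C,p)[::-1] for p in s]
        cv2.line(im,*[tuple(int(round(v)) for v in ((a-[x0,y0])*f)) for a in q],col,1)
E
python3 - <<'E'
from ov import *
C=cam('wrist')
a,b,c=[pix2z(C,p,30) for p in((100,296),(231,311),(163,367))]
print(a,b,c,np.linalg.norm(a-b),(a+b)/2,np.degrees(np.arctan2(*(a-b)[1::-1])))
im=cv2.imread('pics/w1.png')[80:250,270:400]; im=cv2.resize(im,None,fx=3.5,fy=3.5,interpolation=cv2.INTER_CUBIC)
draw(im,C,outline((532,9),17),3.5,270,80,(0,0,255))
cv2.imwrite('pics/w1c.png',im)
E
```

```text
[576.77969676  98.80740807  30.        ] [500.46515767 -72.92156268  30.        ] [618.85820881 -26.4174413   30.        ] 187.92218675089694 [538.62242722  12.9429227   30.        ] 66.04014333346602
```

View pics/w1c.png

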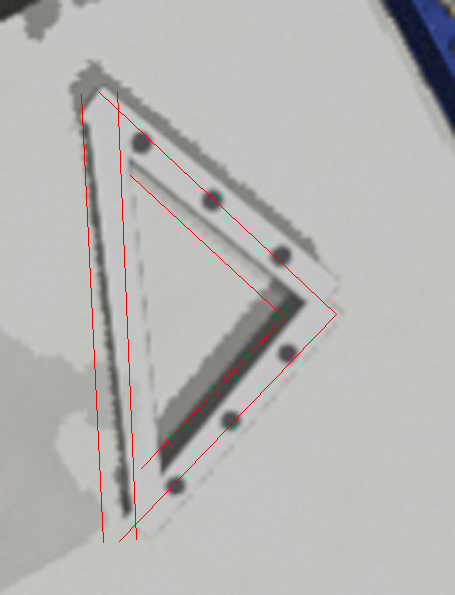

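The overlay is rotated and shifted from the true edges. The real bar edge runs (82,110) to (128,510) in the crop, so yaw is about 21° and the centre needs to move. I fit it numerically from edge points.

```bash
python3 - <<'E'
from ov import *
from scipy.optimize import least_squares
C=cam('wrist')
# crop edge points (x,y) on top face z=30 and line in square frame n.p=d
s2=2**.5
L=[((105,88),(65,0)),((222,183),(65,0))]
pts=[([ (110,92),(222,184),(318,262)],(0,1),None)]
f=lambda p:pix2z(C,(80+p[1]/3.5,270+p[0]/3.5),30)[:2]
up=[f(p) for p in((112,94),(222,184),(316,262))]   # upper edge: outer face x=+65 
lo=[f(p) for p in((335,298),(240,424),(165,524))]  # lower edge: outer face y=-65
ba=[f(p) for p in((86,140),(104,300),(125,485))]   # bar outer edge
def res(v):
    a=v[2];ex=np.array([np.cos(a),np.sin(a)]);ey=np.array([-ex[1],ex[0]]);c=v[:2]
    return [(p-c)@ex-65 for p in up]+[(p-c)@ey+65 for p in lo]+[((p-c)@(ey-ex))/s2-7 for p in ba]
r=least_squares(res,[538,12,.35]);print(r.x[:2],np.degrees(r.x[2]),np.round(r.fun,1))
im=cv2.imread('pics/w1.png')[80:250,270:400]; im=cv2.resize(im,None,fx=3.5,fy=3.5,interpolation=cv2.INTER_CUBIC)
draw(im,C,outline(r.x[:2],np.degrees(r.x[2])),3.5,270,80,(0,0,255)); cv2.imwrite('pics/w1d.png',im)
x,y=r.x[:2];print(toolcm([x,y,120]),'tool yaw now',sense()['tcp_rot'],'want',np.degrees(r.x[2])-45)
E
```

```text
[538.95757242   8.71484326] 21.77579495536376 [ 1.3  0.3 -0.8  2.2 -0.3 -2.7 -0.8  0.3  1.6]
[ 4.3723403   0.24892566 21.24984605] tool yaw now [-1.79959364e+02 -7.37736515e-02 -3.18501273e+01] want -23.22420504463624
```

View pics/w1d.png

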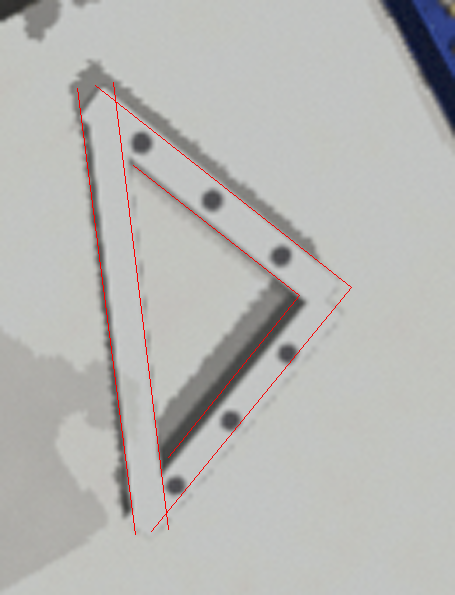

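The fit is good to about 1.5 mm: centre near (538.5, 9), yaw 21.5°. I descend over it.

Emit:
apply_moves(targets="0 0 -0.1 3 0.2 4 5.5; 0 0 -0.145 4.4 0.2 8.5 5.5; 0 0 -0.145 4.4 0.2 13 5.5; 0 0 -0.145 4.4 0.2 17 5.5; 0 0 -0.145 4.4 0.2 20 5.5")

```text
time: 4.85
tool_pos: [539.8, 8.8, 130.9]
tcp_rot: [-180.0, -0.1, -23.6]
ft_force: [-0.2, 0.4, 0.8]
finger_gap: 54.9
```

```bash
python3 w.py w2 square_center=15 square_corner=15 
python3 - <<'E'
from ov import *
C=cam('wrist');im=cv2.imread('pics/w2.png')
draw(im,C,outline((538.5,9),21.5),1,0,0,(0,0,255)); cv2.imwrite('pics/w2d.png',im)
E
```

```text
[537.03081887   9.04456012 125.83885996] [179.90071471   0.28488327 -23.55378284]
square_corner [208.9 374.3] 0.66 [617.  -28.1  15. ]
```

View pics/w2d.png

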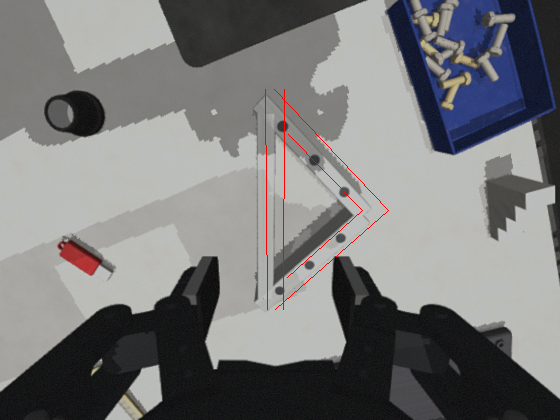

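The camera now shows the bar about 6 mm toward tool -x (bar at columns 257-274, finger centre at 275). I correct that and descend.

Emit:
apply_moves(targets="0 0 0 -0.6 0 2 5.5; 0 0 0 -0.6 0 5 5.5; 0 0 0 -0.6 0 8 5.5; 0 0 0 -0.6 0 10.5 5.5; 0 0 0 -0.6 0 11.5 5.5")

```text
time: 5.5
tool_pos: [535.1, 11.3, 17.5]
tcp_rot: [-180.0, -0.1, -23.5]
ft_force: [-0.8, -0.9, 0.0]
finger_gap: 54.5
```

```bash
cat > rd.py <<'E'
from h import *
S=[]
for i in range(8):
    snapshot('wrist'); s=sense(); S.append(np.r_[s['tool_pos'],s['tcp_rot'],s['ft_force']])
S=np.array(S); S[:,3]%=360; print(np.round(S.mean(0),2)); print(np.round(S.std(0),2))
E
python3 rd.py
```

```text
[ 5.3527e+02  1.1260e+01  1.8240e+01  1.8005e+02 -1.5000e-01 -2.3550e+01
 -1.8000e-01 -1.8000e-01  3.0000e-02]
[0.5  0.05 0.8  0.02 0.06 0.   0.64 0.39 0.52]
```

Emit:
apply_moves(targets="0 0 0 0 0 0.5 5.5; 0 0 0 0 0 1 5.5; 0 0 0 0 0 1.4 5.5; 0 0 0 0 0 1.4 5.5; 0 0 0 0 0 1.4 5.5", force=60)

```text
time: 6.4
tool_pos: [533.2, 11.4, 1.9]
tcp_rot: [180.0, 0.0, -23.5]
ft_force: [-0.3, -0.2, -0.2]
finger_gap: 55.6
```

Emit:
apply_moves(targets="0 0 0 0 0 0 3.5; 0 0 0 0 0 0 2.5; 0 0 0 0 0 0 1; 0 0 0 0 0 0 1; 0 0 0 0 0 0 1", force=60)

```text
time: 6.9
tool_pos: [533.9, 11.3, 2.6]
tcp_rot: [-180.0, -0.0, -23.6]
ft_force: [0.2, 0.3, 2.9]
finger_gap: 13.2
```

```bash
python3 rd.py; python3 -c "
from bench import *
print(sense()['finger_gap'])"
```

```text
[ 5.3386e+02  1.1340e+01  2.6100e+00  1.8001e+02 -3.0000e-02 -2.3550e+01
 -7.6000e-01  1.4000e-01  4.6200e+00]
[0.01 0.01 0.01 0.   0.   0.   0.32 0.48 0.84]
12.982962723759739
```

The bar is gripped (gap 13 mm). I lift and carry it towards the jig.

Emit:
apply_moves(targets="0 0 0 0 0 -2 1; 0 0 0 0 0 -5 1; 0 0 0 0 0 -9 1; 0 0 0.13 1 4 -13 1; 0 0 0.26 2 8 -16 1")

```text
time: 7.8
tool_pos: [520.4, -63.0, 157.9]
tcp_rot: [180.0, 0.1, -38.6]
ft_force: [1.9, 0.1, -4.2]
finger_gap: 13.2
```

```bash
python3 - <<'E'
from h import *
print(sense()['tool_pos'],sense()['tcp_rot'],toolcm([480,-240,220]),sense()['finger_gap'])
E
```

```text
[520.40921668 -62.95703398 157.90983125] [ 1.79987981e+02  5.90273769e-02 -3.85622648e+01] [ 7.87011087 16.36381365 -6.2136957 ] 13.200447299579414
```

Emit:
apply_moves(targets="0 0 0.1 1.6 3.3 -2 1; 0 0 0.2 3.2 6.6 -4 1; 0 0 0.27 4.8 9.9 -6 1; 0 0 0.27 6.4 13.2 -6 1; 0 0 0.27 7.8 16.3 -6 1")

```text
time: 8.3
tool_pos: [480.0, -241.0, 216.8]
tcp_rot: [180.0, 0.0, -53.9]
ft_force: [0.3, -0.3, -4.9]
finger_gap: 12.9
```

```bash
python3 rd.py; python3 w.py w3 jig=0 fence=12 pointer_tip=38 index_mark=40 square_center=225 square_corner=225; python3 -c "
import cv2
a=cv2.imread('pics/w3.png');cv2.imwrite('pics/w3b.png',cv2.resize(a,(800,600)))"
```

```text
[ 4.7978e+02 -2.4036e+02  2.1602e+02  1.7993e+02  1.0000e-01 -5.3990e+01
  1.0000e-02 -3.0000e-02 -4.6400e+00]
[0.89 2.44 0.34 0.07 0.06 0.11 1.11 1.55 0.44]
[ 480.98479799 -238.39093031  216.85872558] [ 1.79994209e+02  4.43140226e-02 -5.38258350e+01]
pointer_tip [227.5 423.9] 0.79 [ 542.4 -394.2   38. ]
index_mark [184.3 474.3] 0.51 [ 609.3 -403.4   40. ]
square_center [290.3 277.6] 0.92 [ 475.7 -244.   225. ]
square_corner [288.8 468.8] 0.8 [ 531.4 -320.1  225. ]
```

View pics/w3b.png

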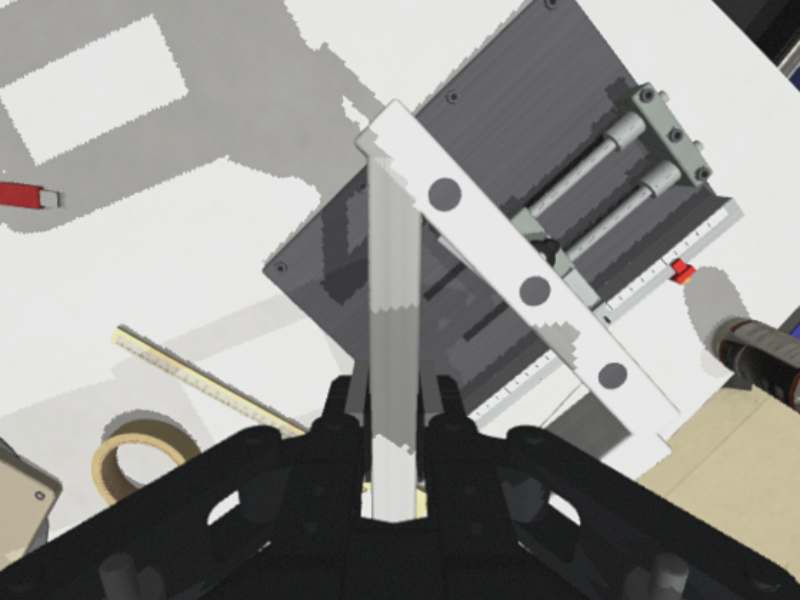

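The wrist view (800x600) shows the square held level, with its corner towards (665,430). The rail runs from (470,410) to (740,205), the index is at (682,270), the pointer near (607,318), and the plate's near-left corner at (265,270). I zoom in on the useful jig features to fit its pose.

```bash
python3 -c "
import cv2,numpy as np
a=cv2.imread('pics/w3.png')
c1=cv2.resize(a[120:300,400:530],None,fx=3.3,fy=3.3,interpolation=cv2.INTER_CUBIC)
c2=cv2.resize(a[50:230,175:285],None,fx=3.3,fy=3.3,interpolation=cv2.INTER_CUBIC)
cv2.imwrite('pics/w3m.png',np.hstack([c1,c2]));print(c1.shape,c2.shape)"
```

```text
(594, 429, 3) (594, 363, 3)
```

View pics/w3m.png

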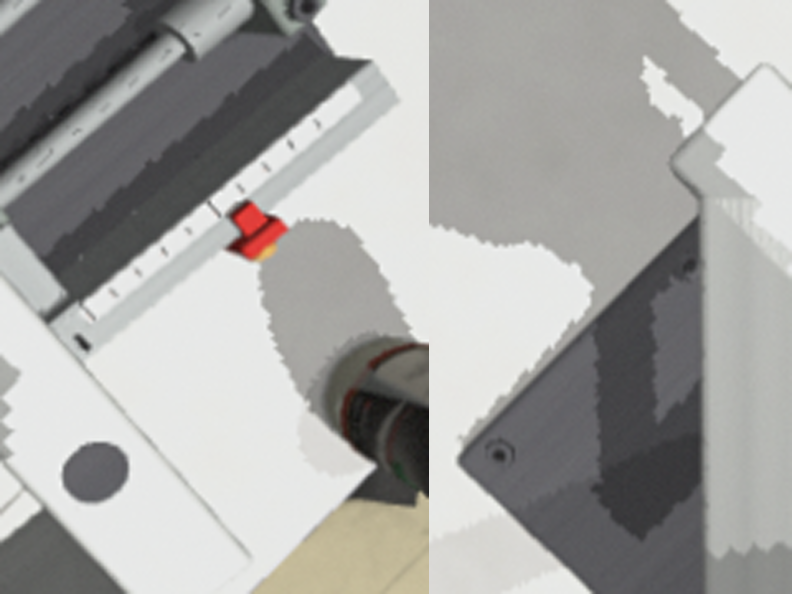

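Rail far end at crop (373,62)/(400,97), plate corner at (458,460), index tab at about (252,222), black pointer tip at about (82,342). I fit the jig pose from these.

```bash
cat > fit.py <<'E'
from h import *
from scipy.optimize import least_squares
def g(x,y): return (50+y/3.3,175+(x-429)/3.3) if x>429 else (120+y/3.3,400+x/3.3)
T=np.eye(4); T[:3,:3]=Rm([180,0.05,-53.9]); T[:3,3]=[480.5,-239.4,216.3]
c=camera_model('wrist'); M=T@np.array(c['T_tool_cam']); C=(c,M[:3,:3],M[:3,3])
ob=[((373,62),38,145,-85),((400,97),38,145,-103),((215,181),38,None,-85),((90,279),38,None,-85),((458,460),12,-150,110),((580,340),12,None,110),((700,218),12,None,110),((590,594),12,-150,None)]
def tj(v,p):
    d=p[:2]-v[:2];a=v[2];return np.array([np.cos(a)*d[0]+np.sin(a)*d[1],-np.sin(a)*d[0]+np.cos(a)*d[1]])
def res(v):
    r=[]
    for px,z,x,y in ob:
        q=tj(v,pix2z(C,g(*px),z))
        if x is not None:r.append(q[0]-x)
        if y is not None:r.append(q[1]-y)
    return r
r=least_squares(res,[540,-292,-.17]);v=r.x
print(v[:2],np.degrees(v[2]),np.round(r.fun,1))
for n,p,z in(('ptr',(82,342),40),('idx',(252,220),42),('idx0',(245,212),42)): print(n,tj(v,pix2z(C,g(*p),z)))
for n,at,z in(('ptr',(227.5,423.9),38),('idx',(184.3,474.3),40)): print(n,tj(v,pix2z(C,at,z)))
CT=cam('top');CS=cam('scene')
for n,K,at,z in(('ptrT',CT,(188,380.3),38),('idxT',CT,(162.6,383.3),40),('ptrS',CS,(276.2,230.9),38),('idxS',CS,(288.2,244.5),40)): print(n,tj(v,pix2z(K,at,z)))
E
python3 fit.py
```

```text
[ 541.40519385 -293.48942292] -10.183090487282994 [-1.2 -2.1 -0.4  0.5  1.8  3.6  2.1 -0.7 -1.7 -1.5 -0.4]
ptr [ 21.61520418 -95.95255781]
idx [ 85.5186645  -99.80181438]
idx0 [ 85.28698572 -96.0304195 ]
ptr [  18.47682592 -100.0544878 ]
idx [ 85.95061847 -97.32675262]
ptrT [ 12.94781932 -97.56200883]
idxT [ 91.75324199 -97.38149728]
ptrS [  6.74319254 -87.74449104]
idxS [ 77.22008708 -86.21073345]
```

```bash
python3 - <<'E'
from h import *
d=np.array([435.2,-279.5,45])-np.array([480.5,-239.4,216.3]); print(Rm([180,0,-53.9]).T@d/10, toolcm([435.2,-279.5,45]))
E
```

```text
[ 0.57097994  6.02287157 17.13      ] [ 0.55159555  6.06701329 17.2342072 ]
```

Emit:
apply_moves(targets="0 0 0.022 0.3 3 2 1; 0 0 0.022 0.57 6 5 1; 0 0 0.022 0.57 6 9 1; 0 0 0.022 0.57 6 13 1; 0 0 0.022 0.57 6 15 1")

```text
time: 9.55
tool_pos: [433.4, -278.1, 63.4]
tcp_rot: [179.9, 0.3, -55.2]
ft_force: [-0.7, 0.2, -6.5]
finger_gap: 13.1
```

Emit:
apply_moves(targets="0 0 0 0 0 1 1; 0 0 0 0 0 2 1; 0 0 0 0 0 2 1; 0 0 0 0 0 2 1; 0 0 0 0 0 2 1")

```text
time: 10.05
tool_pos: [436.7, -280.2, 48.8]
tcp_rot: [-180.0, -0.1, -55.2]
ft_force: [-0.5, -0.4, -4.6]
finger_gap: 12.9
```

```bash
python3 rd.py; python3 w.py w4 square_center=58 square_corner=58 pointer_tip=38 index_mark=40; python3 -c "
import cv2
a=cv2.imread('pics/w4.png');cv2.imwrite('pics/w4b.png',cv2.resize(a,(800,600)))"
```

```text
[ 4.3611e+02 -2.7981e+02  4.7970e+01  1.8002e+02 -7.0000e-02 -5.5170e+01
  2.3000e-01 -0.0000e+00 -4.8500e+00]
[0.31 0.22 0.44 0.01 0.04 0.   0.42 0.45 0.63]
[ 435.69266096 -279.50189267   47.33342191] [ 1.79999393e+02 -5.45867883e-03 -5.51739934e+01]
square_center [287.1 277. ] 0.95 [ 432.8 -283.    58. ]
square_corner [285.4 470.2] 0.63 [ 486.2 -359.7   58. ]
```

View pics/w4b.png

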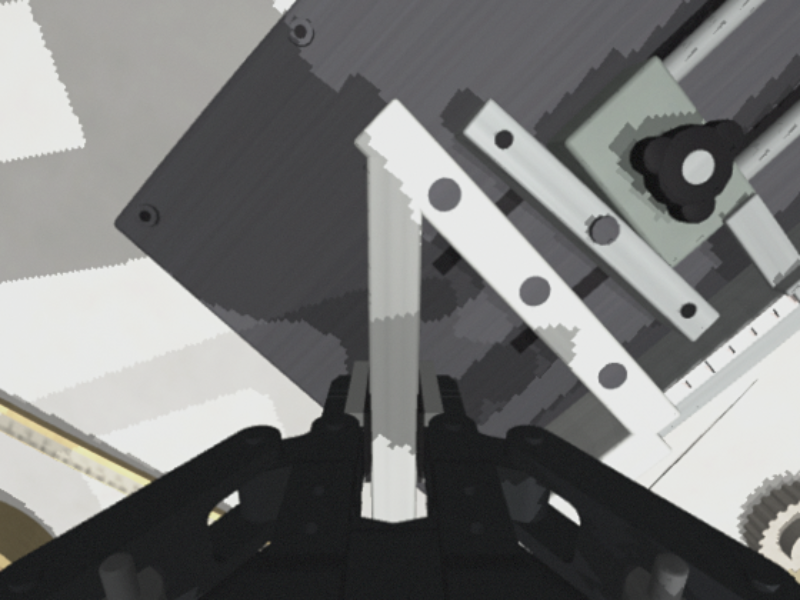

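The square's corner (~jig (-43,-75)) is clear of the rail (-85) and of the fence, whose bar at (480,110)-(705,330) is skewed about 4°. I lower it onto the plate.

Emit:
apply_moves(targets="0 0 0 0 0 1 1; 0 0 0 0 0 2 1; 0 0 0 0 0 2.7 1; 0 0 0 0 0 2.9 1; 0 0 0 0 0 2.9 1")

```text
time: 11.2
tool_pos: [435.1, -279.0, 17.3]
tcp_rot: [180.0, 0.1, -55.2]
ft_force: [0.5, -0.3, -4.5]
finger_gap: 12.9
```

```bash
python3 rd.py
```

```text
[ 4.3589e+02 -2.7966e+02  1.8530e+01  1.8001e+02 -3.0000e-02 -5.5180e+01
  1.1000e-01 -3.3000e-01 -4.4700e+00]
[0.16 0.12 0.25 0.01 0.03 0.   0.47 0.49 0.58]
```

Emit:
apply_moves(targets="0 0 0 0 0 0.15 1; 0 0 0 0 0 0.25 1; 0 0 0 0 0 0.35 1; 0 0 0 0 0 0.35 1; 0 0 0 0 0 0.35 1")

```text
time: 12.1
tool_pos: [435.7, -279.5, 14.7]
tcp_rot: [-180.0, 0.0, -55.2]
ft_force: [0.6, -0.6, -4.7]
finger_gap: 13.0
```

```bash
python3 rd.py
```

```text
[ 4.3566e+02 -2.7949e+02  1.4720e+01  1.8000e+02  0.0000e+00 -5.5180e+01
 -2.0000e-02  1.4000e-01 -4.5100e+00]
[0.02 0.02 0.01 0.   0.   0.   0.54 0.51 0.37]
```

Emit:
apply_moves(targets="0 0 0 0 0 0.03 1; 0 0 0 0 0 0.06 1; 0 0 0 0 0 0.06 1; 0 0 0 0 0 0.06 1; 0 0 0 0 0 0.06 1")

```text
time: 13.0
tool_pos: [435.7, -279.5, 14.6]
tcp_rot: [180.0, 0.0, -55.2]
ft_force: [-4.8, 2.6, 4.4]
finger_gap: 13.0
```

```bash
python3 rd.py
```

```text
[ 435.72 -279.51   14.62  180.     -0.    -55.17   -4.22    3.36    5.52]
[0.01 0.01 0.01 0.   0.   0.   0.4  0.42 0.26]
```

The square is down on the plate with about 10 N. Next I slide it toward the rail (jig -y, which is +x +y in the tool frame).

Emit:
apply_moves(targets="0 0 0 0 0 -0.02 1; 0 0 0 0.15 0.15 -0.02 1; 0 0 0 0.3 0.3 -0.02 1; 0 0 0 0.45 0.45 -0.02 1; 0 0 0 0.55 0.55 -0.02 1", force=100)

```text
time: 13.9
tool_pos: [434.8, -287.5, 14.7]
tcp_rot: [-180.0, -0.0, -55.2]
ft_force: [0.6, 5.1, 5.2]
finger_gap: 12.2
```

```bash
cat > st.py <<'E'
from h import *
a=np.radians(-10.2); S=[]
for i in range(5):
    snapshot('top'); s=sense(); S.append(np.r_[s['tool_pos'],s['tcp_rot'],s['ft_force'],s['wrist_torque'],s['finger_gap']])
S=np.array(S); S[:,3]%=360; m=S.mean(0)
J=np.array([[np.cos(a),np.sin(a)],[-np.sin(a),np.cos(a)]])
print('t',s['time'],'jig tcp',np.round(J@(m[:2]-[541.4,-293.5]),2),'z',round(m[2],2),'rot',np.round(m[3:6],2),'jig F',np.round(J@m[6:8],1),round(m[8],1),'tq',np.round(m[9:12],2),'sd',np.round(S.std(0)[:3],2),'gap',round(m[12],1))
E
python3 st.py
```

```text
t 14.15 jig tcp [-106.01  -13.14] z 14.72 rot [ 1.8002e+02 -7.0000e-02 -5.5180e+01] jig F [0.7 2.6] 4.7 tq [ 0.47 -0.18  0.04] sd [0.01 0.01 0.01] gap 12.3
```

Emit:
apply_moves(targets="0 0 0 0.07 0.07 0 1; 0 0 0 0.14 0.14 0 1; 0 0 0 0.21 0.21 0 1; 0 0 0 0.21 0.21 0 1; 0 0 0 0.21 0.21 0 1")

```text
time: 14.65
tool_pos: [434.2, -290.0, 14.7]
tcp_rot: [-180.0, -0.0, -55.2]
ft_force: [0.9, 4.6, 6.9]
finger_gap: 12.6
```

```bash
python3 st.py
```

```text
t 14.9 jig tcp [-106.19  -15.51] z 14.72 rot [ 1.8003e+02 -2.0000e-02 -5.5160e+01] jig F [0.6 5.1] 7.3 tq [ 0.81 -0.16  0.12] sd [0.01 0.   0.01] gap 12.5
```

Emit:
apply_moves(targets="0 0 0 0.05 0.05 0 1; 0 0 0 0.1 0.1 0 1; 0 0 0 0.1 0.1 0 1; 0 0 0 0.1 0.1 0 1; 0 0 0 0.1 0.1 0 1")

```text
time: 15.4
tool_pos: [434.0, -290.4, 14.7]
tcp_rot: [-179.9, 0.1, -55.2]
ft_force: [1.5, 10.4, 9.7]
finger_gap: 12.6
```

```bash
python3 st.py
```

```text
t 15.65 jig tcp [-106.21  -15.93] z 14.7 rot [ 1.8008e+02  6.0000e-02 -5.5160e+01] jig F [ 0.3 10.3] 9.7 tq [ 1.49 -0.3   0.1 ] sd [0.02 0.01 0.02] gap 12.4
```

The square is seated on the rail at about 10 N. Now I push along jig +x.

Emit:
apply_moves(targets="0 0 0 0.35 -0.35 -0.02 1; 0 0 0 0.7 -0.7 -0.02 1; 0 0 0 1.05 -1.05 -0.02 1; 0 0 0 1.4 -1.4 -0.02 1; 0 0 0 1.4 -1.4 -0.02 1")

```text
time: 16.15
tool_pos: [450.6, -293.4, 14.7]
tcp_rot: [179.8, 0.4, -55.2]
ft_force: [-16.1, 13.1, 23.8]
finger_gap: 12.0
```

```bash
python3 st.py
```

```text
t 16.4 jig tcp [-89.34 -16.  ] z 14.69 rot [179.86   0.33 -55.17] jig F [-17.1  10.5] 22.7 tq [ 1.81  1.98 -0.02] sd [0.01 0.01 0.01] gap 12.3
```

Emit:
apply_moves(targets="0 0 0 0 0 -0.04 1; 0 0 0 0 0 -0.08 1; 0 0 0 0 0 -0.08 1; 0 0 0 0 0 -0.08 1; 0 0 0 0 0 -0.08 1")

```text
time: 16.9
tool_pos: [450.6, -293.4, 14.7]
tcp_rot: [179.9, 0.3, -55.2]
ft_force: [-10.9, 10.0, 13.9]
finger_gap: 12.2
```

```bash
python3 st.py
```

```text
t 17.15 jig tcp [-89.37 -15.97] z 14.71 rot [179.87   0.32 -55.17] jig F [-12.7   7.9] 14.8 tq [ 1.34  1.36 -0.02] sd [0.01 0.01 0.01] gap 12.3
```

Emit:
apply_moves(targets="0 0 0 0.1 -0.1 -0.06 1; 0 0 0 0.3 -0.3 -0.06 1; 0 0 0 0.5 -0.5 -0.06 1; 0 0 0 0.7 -0.7 -0.06 1; 0 0 0 0.7 -0.7 -0.06 1")

```text
time: 17.65
tool_pos: [459.9, -295.1, 14.7]
tcp_rot: [179.8, 0.4, -55.2]
ft_force: [-12.1, 8.6, 11.6]
finger_gap: 12.3
```

```bash
python3 st.py
```

```text
t 17.9 jig tcp [-79.92 -16.01] z 14.73 rot [179.84   0.36 -55.17] jig F [-12.3   6.7] 10.3 tq [ 1.13  1.31 -0.01] sd [0.01 0.01 0.01] gap 12.5
```

Emit:
apply_moves(targets="0 0 0 0.54 -0.46 -0.02 1; 0 0 0 1.04 -0.96 -0.02 1; 0 0 0 1.54 -1.46 -0.02 1; 0 0 0 2.04 -1.96 -0.02 1; 0 0 0 2.54 -2.46 -0.02 1")

```text
time: 18.4
tool_pos: [493.2, -301.2, 14.7]
tcp_rot: [179.7, 0.6, -55.2]
ft_force: [-21.6, 12.7, 18.6]
finger_gap: 12.2
```

```bash
python3 st.py
```

```text
t 18.65 jig tcp [-44.74 -16.1 ] z 14.75 rot [179.82   0.43 -55.17] jig F [-13.7   7.9] 10.4 tq [1.34 1.41 0.01] sd [0.02 0.01 0.04] gap 12.4
```

Emit:
apply_moves(targets="0 0 0 0.24 -0.16 0 1; 0 0 0 0.49 -0.41 0 1; 0 0 0 0.74 -0.66 0 1; 0 0 0 0.89 -0.81 0 1; 0 0 0 0.89 -0.81 0 1")

```text
time: 19.15
tool_pos: [504.7, -303.3, 14.7]
tcp_rot: [179.7, 0.6, -55.2]
ft_force: [-21.7, 16.0, 19.2]
finger_gap: 12.1
```

```bash
python3 st.py; cat > px.py <<'E'
from h import *
import sys
a=np.radians(-10.2);J=np.array([[np.cos(a),np.sin(a)],[-np.sin(a),np.cos(a)]])
for n in('wrist','top','scene'):
    C=cam(n); im=snapshot(n); cv2.imwrite(f'pics/{n}_{sys.argv[1]}.png',im[:,:,::-1])
    for k,z in(('pointer_tip',38),('index_mark',40)):
        for q in place_of(n,k)[:2]: print(n,k,np.round(q['at'],1),round(q['confidence'],2),'jig',np.round(J@(pix2z(C,q['at'],z)[:2]-[541.4,-293.5]),1))
    p=w2pix(C,np.r_[J.T@np.array([80,-95])+[541.4,-293.5],40]);print(n,'idx expected px',p)
E
python3 px.py 5
python3 - <<'E'
from h import *
a=np.radians(-10.2);J=np.array([[np.cos(a),np.sin(a)],[-np.sin(a),np.cos(a)]])
o=[]
for n,w in(('wrist',80),('top',30),('scene',30)):
    im=cv2.imread(f'pics/{n}_5.png');p=w2pix(cam(n),np.r_[J.T@np.array([78,-95])+[541.4,-293.5],40]).astype(int)
    r=min(max(p[0]-w,0),420-2*w);c=min(max(p[1]-w,0),560-2*w)
    print(n,r,c,400/(2*w)); o.append(cv2.resize(im[r:r+2*w,c:c+2*w],(400 if n=='wrist' else 200,400 if n=='wrist' else 200),interpolation=cv2.INTER_CUBIC))
cv2.imwrite('pics/m5.png',np.hstack([o[0],np.vstack(o[1:])]))
E
```

```text
t 19.4 jig tcp [-34.37 -16.12] z 14.73 rot [179.75   0.6  -55.16] jig F [-23.   11.7] 19.2 tq [ 2.    2.54 -0.02] sd [0.01 0.01 0.01] gap 12.2
wrist index_mark [172.3 384.2] 0.38 jig [32.7 -7.9]
wrist idx expected px [240.89311343 596.96637077]
top pointer_tip [181.3 355.4] 0.38 jig [ 22.2 -21.1]
top index_mark [228.5 420.6] 0.59 jig [ -90.8 -228.2]
top index_mark [133.2 274.8] 0.36 jig [134.2 241.6]
top idx expected px [166.23463231 382.09929381]
scene pointer_tip [250.5 327.8] 0.74 jig [164.7 235.2]
scene pointer_tip [286.7 241.1] 0.56 jig [ 63.7 -90. ]
scene index_mark [284.4 240.4] 0.37 jig [ 56.  -86.4]
scene idx expected px [290.22525144 243.08445605]
wrist 163 400 2.5
top 136 352 6.666666666666667
scene 259 212 6.666666666666667
```

View pics/m5.png

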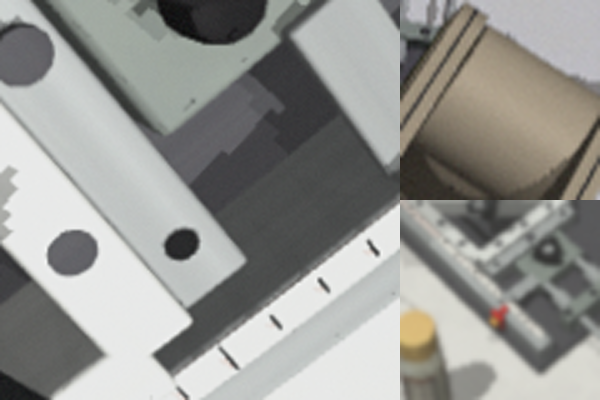

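The montage shows the square's leg flat along the fence (parallel, no gap) with scale ticks visible. The pointer and index are outside the wrist view, and the scene view (lower right) shows the index at about (500,315). I work out the index and pointer positions numerically from the saved w3 picture and the current face from the ticks.

```bash
cat > num.py <<'E'
from fit import *
def jx(C,at,z): return np.round(tj(v,pix2z(C,at,z)),1)
im=cv2.imread('pics/w3.png'); b,g_,r_=[im[:,:,i].astype(int) for i in range(3)]
m=((r_>130)&(g_<70)&(b<70)); m[:150]=0; m[220:]=0; m[:,:450]=0; ys,xs=np.nonzero(m)
q=np.array([tj(v,pix2z(C,(y,x),42)) for y,x in zip(ys,xs)])
print('red n',len(q),'x',q[:,0].min(),q[:,0].max(),'y',q[:,1].min(),q[:,1].max())
for lo in range(-112,-84,3):
    k=(q[:,1]>=lo)&(q[:,1]<lo+3)
    if k.sum(): print(' y',lo,'x',np.round([q[k,0].min(),q[k,0].max(),q[k,0].mean()],1),k.sum())
gr=im.mean(2)
sub=gr[200:235,400:440]; ys,xs=np.nonzero(sub<60)
for y,x in zip(ys,xs): 
    t=tj(v,pix2z(C,(y+200,x+400),40))
    if -110<t[1]<-88: print('dark',y+200,x+400,np.round(t,1),int(sub[y,x]))
def prof(C,im,yy,x0,x1,z=38):
    xs=np.arange(x0,x1,.5);out=[]
    a=v[2];Rz=np.array([[np.cos(a),-np.sin(a)],[np.sin(a),np.cos(a)]])
    for x in xs:
        p=w2pix(C,np.r_[Rz@[x,yy]+v[:2],z]); out.append(p[::-1])
    o=np.array(out,np.float32); return xs,cv2.remap(im,o[None,:,0],o[None,:,1],cv2.INTER_LINEAR)[0].astype(int)
def ticks(C,im,y0s,x0,x1):
    for yy in y0s:
        xs,p=prof(C,im,yy,x0,x1); i=[k for k in range(2,len(p)-2) if p[k]==p[k-2:k+3].min() and p[max(0,k-6):k+7].max()-p[k]>25]
        print('y',yy,[(float(xs[k]),int(p[k])) for k in i])
G=gr.astype(np.float32)
print('w3');ticks(C,G,[-87,-89,-91,-93,-95],15,146)
C5=cam('wrist');G5=cv2.imread('pics/wrist_5.png').mean(2).astype(np.float32)
print('w5');ticks(C5,G5,[-85,-87,-89,-91,-93],15,70)
for yy in(-80,-60,-40,-30): 
    xs,p=prof(C5,G5,yy,15,50,37); print('face',yy,list(zip(xs[::2],p[::2])))
E
python3 num.py
```

```text
[ 541.39628352 -293.47337415] -10.183134119466102 [-1.2 -2.1 -0.4  0.5  1.8  3.6  2.1 -0.7 -1.7 -1.5 -0.4]
ptr [ 21.61563794 -95.95342657]
idx [ 85.51967752 -99.8026604 ]
idx0 [ 85.2879984  -96.03124598]
ptr [  18.47723486 -100.05535773]
idx [ 85.95163245 -97.32756232]
ptrT [ 12.95950093 -97.57621964]
idxT [ 91.76492346 -97.39564807]
ptrS [  6.75486667 -87.75870657]
idxS [ 77.23176004 -86.22489531]
red n 117 x 77.21322928630687 91.60354706678622 y -108.96343056574331 -94.14038284625713
 y -109 x [78.  91.6 84.7] 37
 y -106 x [77.2 91.4 84.2] 21
 y -103 x [81.  88.8 85.1] 21
 y -100 x [81.3 87.8 84.7] 19
 y -97 x [81.1 88.2 84.6] 19
dark 223 424 [ 21.4 -94.7] 56
dark 224 425 [ 21.5 -96.4] 46
w3
y -87 [(17.0, 176), (29.0, 178), (79.5, 129), (136.5, 183), (141.0, 181), (142.5, 182)]
y -89 [(17.0, 177), (29.5, 174), (39.0, 186), (49.0, 187), (60.0, 173), (69.0, 189), (79.5, 166), (89.5, 185), (99.5, 197), (109.5, 166), (119.5, 194), (120.0, 194), (137.0, 191), (141.5, 191), (142.0, 191), (142.5, 191)]
y -91 [(17.0, 182), (29.5, 172), (39.5, 188), (49.0, 197), (49.5, 197), (59.5, 190), (6
[... 5017 characters left out ...]
, (np.float64(30.0), np.int64(169)), (np.float64(31.0), np.int64(200)), (np.float64(32.0), np.int64(197)), (np.float64(33.0), np.int64(198)), (np.float64(34.0), np.int64(196)), (np.float64(35.0), np.int64(196)), (np.float64(36.0), np.int64(196)), (np.float64(37.0), np.int64(202)), (np.float64(38.0), np.int64(204)), (np.float64(39.0), np.int64(206)), (np.float64(40.0), np.int64(204)), (np.float64(41.0), np.int64(201)), (np.float64(42.0), np.int64(196)), (np.float64(43.0), np.int64(120)), (np.float64(44.0), np.int64(57)), (np.float64(45.0), np.int64(104)), (np.float64(46.0), np.int64(143)), (np.float64(47.0), np.int64(163)), (np.float64(48.0), np.int64(163)), (np.float64(49.0), np.int64(163))]
```

The numbers agree. Ticks are every 10 mm and register within 0.5 mm in both pictures. The pointer starts at jig x ≈ 21.7 and the index is at ≈ 85, so target slide is about 63.4 mm. The face is now at 29.7, which gives slide ≈ 54.7, so about 8.7 mm more (TCP jig x ≈ -25.7).

Emit:
apply_moves(targets="0 0 0 0.15 -0.15 -0.04 1; 0 0 0 0.3 -0.3 -0.04 1; 0 0 0 0.4 -0.4 -0.04 1; 0 0 0 0.5 -0.5 -0.04 1; 0 0 0 0.5 -0.5 -0.04 1")

```text
time: 20.35
tool_pos: [511.7, -304.5, 14.8]
tcp_rot: [179.7, 0.6, -55.2]
ft_force: [-19.5, 14.4, 17.2]
finger_gap: 12.5
```

```bash
python3 st.py
```

```text
t 20.6 jig tcp [-27.33 -16.14] z 14.76 rot [179.75   0.6  -55.17] jig F [-21.3  10.7] 15.5 tq [ 1.83  2.32 -0.  ] sd [0.01 0.02 0.01] gap 12.3
```

Emit:
apply_moves(targets="0 0 0 0.05 -0.05 -0.02 1; 0 0 0 0.1 -0.09 -0.02 1; 0 0 0 0.13 -0.1 -0.02 1; 0 0 0 0.13 -0.1 -0.02 1; 0 0 0 0.13 -0.1 -0.02 1")

```text
time: 21.1
tool_pos: [512.9, -304.7, 14.7]
tcp_rot: [179.7, 0.6, -55.2]
ft_force: [-20.4, 14.9, 15.8]
finger_gap: 12.3
```

```bash
python3 st.py; python3 - <<'E'
from fit import *
C6=cam('wrist');im=snapshot('wrist');cv2.imwrite('pics/w6.png',im[:,:,::-1]);G=im.mean(2).astype(np.float32)
a=v[2];Rz=np.array([[np.cos(a),-np.sin(a)],[np.sin(a),np.cos(a)]])
def prof(yy,x0,x1,z):
    xs=np.arange(x0,x1,.5);o=np.array([w2pix(C6,np.r_[Rz@[x,yy]+v[:2],z])[::-1] for x in xs],np.float32)
    return xs,cv2.remap(G,o[None,:,0],o[None,:,1],cv2.INTER_LINEAR)[0].astype(int)
for yy in(-89,-91):
    xs,p=prof(yy,15,75,38);print([(float(xs[k]),int(p[k])) for k in range(2,len(p)-2) if p[k]==p[k-2:k+3].min() and p[max(0,k-6):k+7].max()-p[k]>25])
for yy in(-70,-50,-20,0,20): xs,p=prof(yy,34,56,37);print(yy,p)
s=snapshot('scene')[:,:,::-1];cv2.imwrite('pics/s6.png',s)
s0=cv2.imread('pics/scene0.png');f=lambda s:cv2.resize(s[262:306,215:259],None,fx=9,fy=9,interpolation=cv2.INTER_CUBIC)
cv2.imwrite('pics/m6.png',np.hstack([f(s0),f(s)]))
CS=cam('scene');print([np.round((w2pix(CS,np.r_[Rz@[x,-95]+v[:2],39])-[262,215])*9)[::-1] for x in(22,75,80,85,90,145)])
for n in('pointer_tip','index_mark'): print(n,[(np.round(q['at'],1),q['confidence']) for q in place_of('scene',n)[:3]])
E
```

```text
t 21.35 jig tcp [-26.06 -16.13] z 14.76 rot [179.73   0.64 -55.16] jig F [-22.3  11.9] 15.6 tq [ 1.95  2.42 -0.02] sd [0.01 0.01 0.01] gap 12.3
[ 541.39529199 -293.47283169] -10.183138083350833 [-1.2 -2.1 -0.4  0.5  1.8  3.6  2.1 -0.7 -1.7 -1.5 -0.4]
ptr [ 21.6156678 -95.9535116]
idx [ 85.51976725 -99.80274032]
idx0 [ 85.28808732 -96.03132228]
ptr [  18.47726214 -100.05544623]
idx [ 85.95172153 -97.3276388 ]
ptrT [ 12.9605795  -97.57657737]
idxT [ 91.76600202 -97.39600035]
ptrS [  6.75594457 -87.75906473]
idxS [ 77.23283782 -86.22524859]
[(19.0, 124), (29.5, 115), (39.5, 105), (49.5, 110), (60.0, 107), (70.0, 84)]
[(19.0, 109), (29.5, 132), (39.5, 136), (49.5, 133), (60.0, 98), (70.0, 97), (73.5, 0)]
-70 [232 232 232 232 231 231 223 189 157 184 193 192 193 190 190 191 192 193
 193 194 196 197 199 199 201 203 204 202 199 198 196 194 193 185 147  81
  76  75  75  75  75  75  75  75]
-50 [229 233 232 232 232 232 226 196 162 184 196 196 196 195 194 194 193 194
 195 196 196 197 200 202 204 205 206 205 203 202 200 197 197 189 156 101
  93  95  96  94  95  96  96  95]
-20 [232 232 232 232 232 233 229 207 159 183 205 195 137 102 102 103 102 103
 103 103 102 102 103 102 101 103 101 101  98  99  98  96 147 196 171  93
  57  59  77 115 134 147 161 165]
0 [232 232 232 232 232 232 231 213 166 180 204 206 205 207 207 207 204 202
 199 198 198 199 200 204 206 205 208 208 208 209 209 205 202 199 176 110
  58  58  76 109 133 147 162 168]
20 [105 149 226 232 232 232 232 222 168 174 208 211 210 212 214 214 211 206
 203 202 200 201 203 205 207 208 208 209 210 212 211 209 206 203 182 120
  68  67  68  67  67  67  67  67]
[array([154., 162.]), array([244., 247.]), array([253., 255.]), array([262., 264.]), array([270., 272.]), array([368., 364.])]
pointer_tip [(array([292.2, 244.5]), 0.83), (array([135.8, 294.1]), 0.16)]
index_mark [(array([287.6, 243.4]), 0.57)]
```

View pics/m6.png

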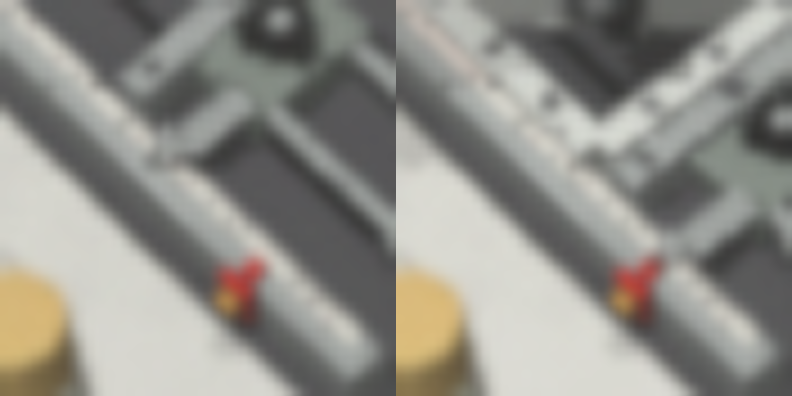

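The last view compares the start (left) and now (right). The carriage arm's end has moved from (165,155) to just at the red index (650,265), and the square's corner sits in the rail/fence corner. The index hasn't moved. The fence boundary is at the same x for all y, so the fence is square, and slide is about 62.8 mm. I make a small nudge (+0.5 mm, with slightly firmer rail pressure).

Emit:
apply_moves(targets="0 0 0 0.04 0 0 1; 0 0 0 0.09 0 0 1; 0 0 0 0.09 0 0 1; 0 0 0 0.09 0 0 1; 0 0 0 0.09 0 0 1")

```text
time: 22.05
tool_pos: [512.9, -304.8, 14.7]
tcp_rot: [179.7, 0.7, -55.2]
ft_force: [-23.5, 18.7, 20.5]
finger_gap: 12.0
```

```bash
python3 st.py; python3 - <<'E'
from h import *
s0=cv2.imread('pics/scene0.png',0);s=cv2.cvtColor(snapshot('scene'),cv2.COLOR_RGB2GRAY)
a=np.radians(-10.2);Rz=np.array([[np.cos(a),-np.sin(a)],[np.sin(a),np.cos(a)]]);C=cam('scene')
U=lambda x:cv2.resize(x,None,fx=6,fy=6,interpolation=cv2.INTER_CUBIC)
def pp(x,y,z): return w2pix(C,np.r_[Rz@[x,y]+[541.4,-293.5],z])
for nm,x,y,z,w in(('knob',12,-20,45,7),('arm',21,-70,36,6)):
    r,c=np.round(pp(x,y,z)).astype(int); t=U(s0[r-w:r+w,c-w:c+w])
    q=np.round(pp(x+63,y,z)).astype(int); A=U(s[q[0]-w-4:q[0]+w+4,q[1]-w-4:q[1]+w+4])
    m=cv2.matchTemplate(A,t,cv2.TM_CCOEFF_NORMED);_,mx,_,l=cv2.minMaxLoc(m)
    d=np.array([q[0]-w-4+l[1]/6-(r-w),q[1]-w-4+l[0]/6-(c-w)]); e=pp(x+63,y,z)-pp(x,y,z)
    print(nm,'score',round(mx,2),'slide',63*(d@e)/(e@e))
E
```

```text
t 22.3 jig tcp [-26.05 -16.15] z 14.74 rot [179.72   0.74 -55.16] jig F [-26.5  14.6] 20.7 tq [ 2.42  2.88 -0.03] sd [0.01 0.02 0.01] gap 12.5
knob score 0.94 slide 63.7085636546627
arm score 0.93 slide 62.556246856698884
```

Forces are steady with 14.6 N on the rail, but the tool has flexed 0.7° under the push. I compute the correction that brings it upright, so the square stays flat.

```bash
python3 - <<'E'
from h import *
s=sense();print(R.from_matrix(Rm([179.72,.74,-55.16]).T@Rm([180,0,-55.16])).as_rotvec())
E
```

```text
[4.88685397e-03 1.29154108e-02 3.15583647e-05]
```

Emit:
apply_moves(targets="0.002 0.004 0 0 0 0 1; 0.003 0.008 0 0 0 0 1; 0.005 0.013 0 0 0 -0.02 1; 0.005 0.013 0 0 0 -0.02 1; 0.005 0.013 0 0 0 -0.02 1")

```text
time: 22.85
tool_pos: [513.1, -304.9, 14.7]
tcp_rot: [-180.0, -0.0, -55.2]
ft_force: [-19.7, 16.9, 18.1]
finger_gap: 12.2
```

```bash
python3 st.py
```

```text
t 23.1 jig tcp [-25.86 -16.2 ] z 14.72 rot [ 1.8001e+02 -2.0000e-02 -5.5160e+01] jig F [-22.3  13. ] 17.8 tq [ 2.63  3.12 -0.04] sd [0.01 0.02 0.01] gap 12.3
```

```bash
python3 -c "
from bench import *
print(hand_in())"; python3 -c "
from bench import *
s=sense();print(s['tool_pos'],s['ft_force'],s['finger_gap'])"
```

```text
the job is handed in; nothing more can be done
None
the job is handed in; nothing more can be done
```

I gripped the square across its bar and laid it flat on the jig plate. I then seated it on the rail and pushed the sprung fence back to the index. The job was handed in at about 23 s, with the square still gripped and pressed in place.

Last checks:
- **Seating on the rail:** about 13 N sideways force, and the tool's distance from the rail stayed steady.
- **Fence:** square to the rail within about 0.3°, lined up along the whole leg.
- **Slide:** about 63 mm by the wrist camera. My target was 63.0–63.7 mm, from the pointer and index positions measured earlier.
- **Lie of the square:** the tool is upright within 0.02° and pressing down lightly. I had to correct a 0.7° tilt that came from the push.
- **Index:** it looked unmoved in the scene camera.

The pointer and index were outside the wrist view at the end, so their final alignment was not checked close up. It rests on the tick-mark measurement, probably good to about 1 mm. Matching the scene pictures gave 62.6 mm from the pointer arm and 63.7 mm from the knob. The recognition networks' pointer and index points were noisier (64–79 mm, depending on the camera), so I did not rely on them.

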